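# Discharge a power board and hold the tester probe on its square pad

## Robot

A 6-joint arm with a two-finger parallel gripper is mounted at the origin on the work surface. World frame = base frame: x ahead of the robot, y to its left, z up, the work surface at z = 0. Lengths are in mm, angles in degrees, forces in N, time in s.
With the tool pointing down it reaches from about 350 to 850 mm from the base axis. Payload 8.1 kg.
Tool frame: the origin (TCP) lies at the very end of the fingers, on their centre line; the grasp point (between the pads) lies 19 mm behind it; z points along the fingers, y is the direction in which the jaws open and shut (so a half turn about z gives the same grasp; the last joint's range is limited). The gripper opens to 85 mm and grips with 20 to 120 N. Pads are 22 mm wide; open, the fingers measure 114 mm over their backs; the gripper's body (76 mm by 85 mm) begins 54 mm behind the grasp point. The pads swing forward as they close: fully open they stand 13 mm farther back than shut.
Start: joints at [-4.893, 7.471, 85.268, -0, 87.261, -4.893], TCP at [600.004, 0.022, 231.292] pointing down, gripper open.
Joint ranges: [-169.43, 169.43], [-51.17, 129.36], [1.28, 143.12], [-76.62, 256.62], [0, 156.53], [-152.29, 152.29]. Speed limits (degrees/s): [136.94, 136.94, 159.86, 180, 180, 180].

## Interface

Orientations are given as [roll, pitch, yaw] about the fixed x, y, z axes, in that order (R = Rz(yaw) Ry(pitch) Rx(roll)).
In Python, from bench import r, eyes gives the robot as it stands. The module is installed in compiled form; this text tells all that it offers.
- The arm moves only by the tool play_rows, never from a script. Its argument "deltas" is a list of rows, each a list of 3 entries, a list of its own where there are three numbers: the shift along the tool's x, y, z in m, then the turn, a rotation vector about the tool's x, y, z in rad, then the closure, from 0 (fully open) to 1 (shut). A call has 1 to 8 rows; each row shifts and turns the pose as measured when the row begins, along the tool's axes as they then stand; what a row does not reach is not made up. A row lasts 1/8 s, in which the tool goes at most 62.5 mm and 10.7 degrees, less where a joint would pass 70% of its speed; a pose out of reach is approached as far as the arm can. A call with a gripper value outside its range is refused whole. The fingers move at their own pace and stop on an object; "force" is the grip in N (left out, the last holds). Time passes only in rows, so rows that do not move let the fingers close. It gives the time, the measured TCP pose, the force and the opening at its end, in the units of the state.
- r.sense(): the state, without advancing time (a new reading comes with each control period).
- eyes.snapshot(name): name is "scene" or "side" or "wrist"; returns the picture (384x512x3 uint8, red, green, blue); there is no depth.
- eyes.get_calibration(name): a dict with "mtx" (3x3 intrinsics, pixels), "R" (3x3) and "t" (3): a world point X has camera coordinates R X + t; the wrist camera has in their place "T_tool_cam" (4x4, takes a point from camera to tool coordinates, whose origin is the TCP and whose axes are the flange's). Camera axes: x right, y down, z forward; pixel columns grow to the right and rows downward; lengths in mm; the calibration is good to about 2 mm. A picture is of the moment at which its call begins: read the wrist's pose just before it. get_calibration takes no time and is no camera call.
- r.hand_in(): hands the job in, once; it reports no verdict.
The state is a dict: "time": time; "joint_pos": joint angles; "qd": joint speeds; "joint_efforts": joint torques, N m; "tool_pos": TCP position; "tcp_rot": TCP orientation; "ft_force": force on the tool from outside, world axes, zero at the start; "wrist_torque": the same for the moment, N m; "finger_gap": finger opening in mm.
Only numpy, scipy, OpenCV 4.12 (cv2) and the standard library are available. Lean on these libraries where they do the work, as an engineer would, in place of code of your own. Each camera call takes 0.05 s, during which the arm holds its last target. There are 200 camera calls.

## Task

With the probe still in its holder, discharge the board by pressing the black plunger on it fully down to its stop, and let it spring back up. Then take the tester probe out of its holder and hold it upright with its spring tip lightly on the middle of the square copper pad, touching neither round pad, the tip pushed about halfway in and never bottomed hard. Finish while still gripping the probe there, and leave the meter, the mug and the module where they are.

Things in the scene. Friction and masses are not known exactly. Their poses are not given: they have to be found in the camera images.
- board: Green power board 190 x 240 mm (x by y) on an aluminium carrier, 200 x 250 mm, fixed; origin at the centre of its underside, on the bench. Green surface 26 mm above the bench; parts on it up to 32 mm higher; grey tower 44 x 44 mm, top 60 mm above the bench, at (45, 75) mm carries the plunger. Three copper pads at x = -45 mm, y = -65, -20, 25 mm, in any order
- plunger (a joint): travel of the spring plunger in m: 0 up, 0.010 fully down at its stop; it moves straight down, needs about 2 N to start and 6 N at the stop, and springs back
- plunger_top (a point): centre of the top face of the plunger's round black head (34 mm across, flat top 26 mm across), 82 mm above the bench when up; it moves with the head
- square_pad: the square copper pad, 20 x 20 mm and 4 mm high, with a small black dot at its middle; origin at the centre of its underside (its top is 30 mm above the bench); fixed; the only square one
- square_pad_mark (a point): the black dot: centre of the square pad's top face
- round_pad_a: a round copper pad, 14 mm across and 4 mm high; not to be probed; origin at its underside
- round_pad_b: the other round copper pad, the same
- holder: grey holder block 70 x 70 x 58 mm, fixed to the bench, with a round hole 19 mm across and 56 mm deep in the middle of its top, in which the probe stands; origin at the centre of its underside; it may be on the left or the right of the board
- probe: tester probe, 135 mm long, about 80 g, upright in the holder. Origin at the point of its extended tip, z up the probe: steel pin 5 mm thick (0 to 22 mm), grey nose 16 mm thick (to 50), round black guard 32 mm across (50 to 55, rests on the holder), square black handle 18 x 18 mm, sides along x and y (55 to 135): grip this. Origin 8 mm above the bench in the holder; lift 50 mm or more to clear it
- probe_tip (a joint): how far the probe's spring tip is pushed in, in m: 0 fully out, 0.012 bottomed; the spring takes 1 N to start and 0.25 N more per mm (4 N at 12 mm)
- probe_point (a point): the point of the probe's spring tip; it moves with the tip
- meter: grey hand meter lying flat, 150 x 75 x 40 mm, at the other side of the board from the holder; origin at the centre of its underside; leave alone
- mug: white mug, 76 mm across, 90 mm high, beyond the board; origin at the centre of its underside; leave alone
- module: white rail module, 70 x 45 x 70 mm, beyond the board; origin at the centre of its underside; leave alone

How it is judged (in metres and radians):
On the way, in this order (a step that is already met when the one before it is completed fails the run):
1. the plunger is pressed down to its stop while the probe is in its holder (value of joint plunger above 0.009 m and height (world z) of probe below 0.02 m), for 0.1 s.
2. the plunger is up again and the probe is lifted out of its holder (value of joint plunger below 0.002 m and z of probe in the frame of holder above 0.04 m), for 0.1 s.
At the end, for the whole second after the job is handed in: The fingers still grip the probe, which is at rest and upright within 0.17 rad (about 10 degrees); its point is within 7 mm of the square pad's mark and presses on that pad with 0.8 to 5 N, the spring tip pushed in 2 to 10.5 mm; the probe does not lean on the board, and the plunger is up (contact force between probe and square_pad between 0.8 and 5 N and value of joint probe_tip between 0.002 and 0.0105 m and distance between probe_point and square_pad_mark below 0.007 m and angle between probe's own z axis and vertical below 0.17 rad and contact force between the fingers and probe above 1 N and contact force between probe and board below 0.1 N and linear speed of probe below 0.02 m/s and value of joint plunger below 0.002 m); the arm keeps its last pose, push and grip.
It fails at once if the probe is pressed hard (over 12 N) on the square pad (contact force between probe and square_pad above 12 N).
It fails at once if the probe touches a round pad (contact force between probe and round_pad_a above 0.5 N or contact force between probe and round_pad_b above 0.5 N).
It fails at once if the meter, the mug or the module is moved by more than 20 mm (distance of any of meter, mug, module from where it was at the start of the episode above 0.02 m).
It also fails if it takes over 45 s, if anything falls off the work surface, if the arm or the gripper's body presses on something with over 40 N, if the wrist force passes 120 N, or if a joint passes its speed limit or range.

## Working session

There is one attempt and no reset: what is moved stays moved. The work goes in short steps, Python scripts to look and compute and a tool call to move; the robot and the scene stay as the last step left them, time stands still between calls to the robot, and variables do not carry over. Pictures are saved under pics/ and viewed, about 8 in all and at most 12, crops included, and the job is handed in when it is done.

Besides the shell and the picture viewer there is one more tool, called by a JSON object that holds its "op" and its "data", one argument or row to a line. play_rows: Moves the arm, as the interface text tells. Its arguments: {"type":"object","properties":{"deltas":{"type":"array"},"force":{"type":"number"}},"required":["deltas"]}

```bash
mkdir -p pics; python3 - <<'E'
from bench import r,eyes
import cv2,numpy as np
s=r.sense();print({k:np.round(v,3).tolist() for k,v in s.items()})
for n in["scene","side","wrist"]:
    im=eyes.snapshot(n);cv2.imwrite(f"pics/{n}0.png",im[:,:,::-1])
    c=eyes.get_calibration(n);print(n,{k:np.round(v,4).tolist() for k,v in c.items()})
a=[cv2.imread(f"pics/{n}0.png") for n in["scene","side"]]
E
```

```text
{'time': 0.0, 'joint_pos': [-4.894, 7.514, 85.333, -0.0, 87.261, -4.893], 'qd': [-0.038, -0.054, 0.052, -0.03, 0.074, -0.078], 'joint_efforts': [-0.002, -56.94, -50.056, -0.0, 0.014, 0.0], 'tool_pos': [599.43, 0.061, 230.217], 'tcp_rot': [-179.893, -0.009, 89.999], 'ft_force': [0.052, 0.083, 0.456], 'wrist_torque': [0.008, -0.002, -0.01], 'finger_gap': 85.583}
scene {'mtx': [[392.7883, 0.0, 250.7592], [0.0, 392.7883, 184.8312], [0.0, 0.0, 1.0]], 'R': [[0.4005, 0.9163, 0.0076], [0.6774, -0.2905, -0.6759], [-0.617, 0.2759, -0.737]], 't': [-257.0619, -358.2111, 1436.9067]}
side {'mtx': [[347.848, 0.0, 257.2155], [0.0, 347.848, 191.4585], [0.0, 0.0, 1.0]], 'R': [[0.9449, -0.3271, -0.0109], [-0.2436, -0.6804, -0.6912], [0.2187, 0.6558, -0.7226]], 't': [-583.0123, 211.4899, 765.0655]}
wrist {'mtx': [[329.607, 0.0, 259.7843], [0.0, 329.607, 187.5097], [0.0, 0.0, 1.0]], 'T_tool_cam': [[-0.0006, -0.9528, -0.3037, 76.8142], [1.0, -0.0007, 0.0002, 1.0871], [-0.0004, -0.3037, 0.9528, -142.8311], [0.0, 0.0, 0.0, 1.0]]}
```

View pics/scene0.png

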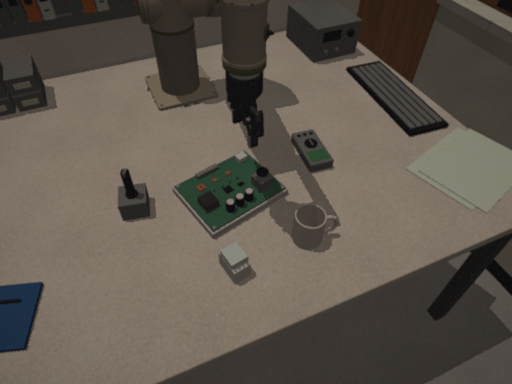

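View pics/side0.png

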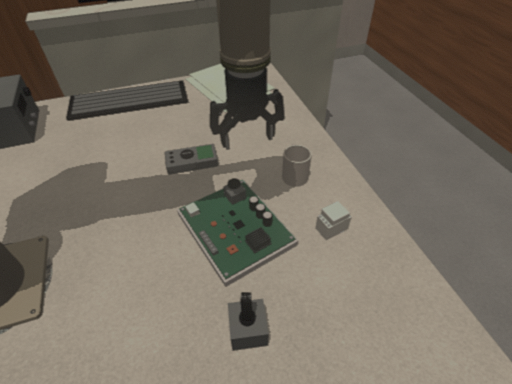

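View pics/wrist0.png

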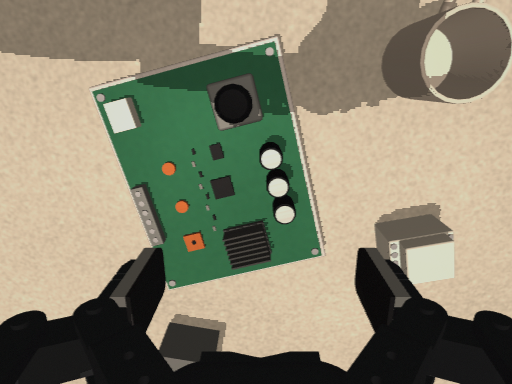

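The wrist view shows the plunger at (233,103), the round pads at (168,169) and (181,207), and the square pad at (194,242). The holder is at the bottom edge, which is world -y. Next I cast rays for these points.

```bash
cat > h.py <<'E'
from bench import r,eyes
import cv2,numpy as np
from scipy.spatial.transform import Rotation as Ro
def cam(n,s=None):
    c=eyes.get_calibration(n);K=c["mtx"]
    if n=="wrist":
        T=c["T_tool_cam"];s=s or r.sense();Rt=Ro.from_euler("xyz",s["tcp_rot"],degrees=True).as_matrix()
        return K,Rt@T[:3,:3],np.array(s["tool_pos"])+Rt@T[:3,3]
    return K,c["R"].T,-c["R"].T@c["t"]
def onz(C,uv,z):
    K,R,o=C;d=R@np.linalg.inv(K)@[*uv,1];return o+d*(z-o[2])/d[2]
def proj(C,X):
    K,R,o=C;p=K@R.T@(np.array(X)-o);return p[:2]/p[2]
def tri(C1,u1,C2,u2):
    A=[];b=[]
    for C,u in((C1,u1),(C2,u2)):
        K,R,o=C;d=R@np.linalg.inv(K)@[*u,1];d/=np.linalg.norm(d);P=np.eye(3)-np.outer(d,d);A.append(P);b.append(P@o)
    return np.linalg.lstsq(np.vstack(A),np.hstack(b),rcond=None)[0]
def blobs(m,amin=20):
    n,l,st,ce=cv2.connectedComponentsWithStats(m.astype(np.uint8));return [(np.round(ce[i],1).tolist(),st[i].tolist()) for i in range(1,n) if st[i,4]>amin]
E
python3 - <<'E'
from h import *
W=cam("wrist");im=cv2.imread("pics/wrist0.png").astype(int);hsv=cv2.cvtColor(im.astype(np.uint8),cv2.COLOR_BGR2HSV)
B,G,R=im[...,0],im[...,1],im[...,2]
print("orange")
for c,s in blobs((R>150)&(R>G*1.5)&(hsv[...,1]>120),30): print(c,s,onz(W,c,30).round(1))
dk=(im.max(2)<45);dk[140:]=0
print("dark")
for c,s in blobs(dk,200): print(c,s,onz(W,c,82).round(1))
g=((G>R*1.4)&(G>B*1.1)).astype(np.uint8);g=cv2.morphologyEx(g,cv2.MORPH_CLOSE,np.ones((25,25)))
cs=max(cv2.findContours(g,0,2)[0],key=cv2.contourArea)
q=cv2.boxPoints(cv2.minAreaRect(cs));P=np.array([onz(W,u,26) for u in q]);print(P.round(1),np.linalg.norm(np.diff(P,axis=0),axis=1),P.mean(0))
# side/scene enlarged holder
a=cv2.imread("pics/side0.png")[280:360,210:290];b=cv2.imread("pics/scene0.png")[155:225,100:170]
z=np.hstack([cv2.resize(a,(400,400),interpolation=0),cv2.resize(b,(400,400),interpolation=0)])
cv2.imwrite("pics/z.png",cv2.convertScaleAbs(z,alpha=2))
E
```

```text
orange
[168.1, 168.4] [162, 163, 13, 12, 125] [502. -11.  30.]
[181.4, 206.6] [176, 201, 12, 12, 112] [513.1 -54.8  30. ]
[193.6, 241.9] [183, 233, 22, 19, 248] [524.  -98.4  30. ]
dark
[233.0, 103.1] [214, 84, 38, 40, 1170] [577.6  60.   82. ]
[[ 430.8   72.5   26. ]
 [ 614.   114.6   26. ]
 [ 679.3 -115.5   26. ]
 [ 457.3 -178.7   26. ]] [187.94505118 239.14341899 230.75268777] [545.33250951 -26.77096122  26.        ]
```

View pics/z.png

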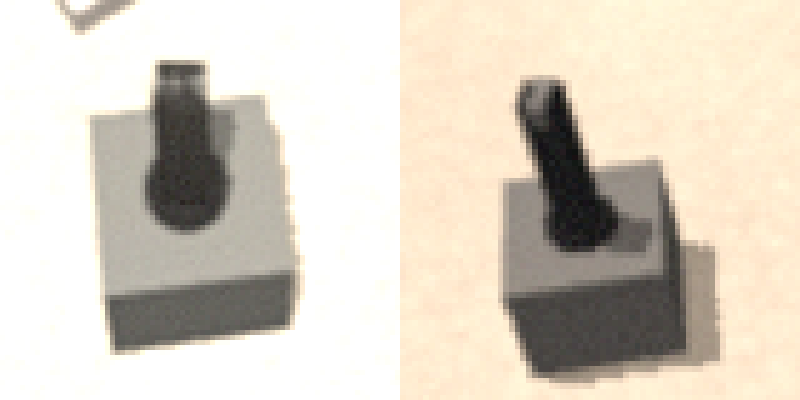

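The zoom shows the probe standing in the holder. In the side view its handle top is near (246,294), and in the scene view near (125,170). The holder's top corners are clear.

```bash
python3 - <<'E'
from h import *
S=cam("side");C=cam("scene")
ps=lambda u,v:(210+u/5,280+v/5); pc=lambda u,v:(100+(u-400)*.175,155+v*.175)
print("top",onz(S,ps(182,72),143).round(1),onz(C,pc(541,88),143).round(1),tri(S,ps(182,72),C,pc(541,88)).round(1))
print("guard",onz(S,ps(187,190),62).round(1),onz(C,pc(581,222),62).round(1))
q=np.array([onz(S,ps(*u),58) for u in [(92,117),(266,97),(294,272),(107,295)]]);print(q.round(1),q.mean(0))
e=np.diff(np.vstack([q,q[:1]]),axis=0);print(np.degrees(np.arctan2(e[:,1],e[:,0])),np.linalg.norm(e,axis=1))
q=np.array([onz(C,pc(*u),58) for u in [(502,182),(661,160),(665,275),(504,298)]]);print(q.round(1),q.mean(0))
e=np.diff(np.vstack([q,q[:1]]),axis=0);print(np.degrees(np.arctan2(e[:,1],e[:,0])),np.linalg.norm(e,axis=1))
E
```

```text
top [ 504.6 -273.   143. ] [ 503.5 -272.1  143. ] [ 504.4 -272.6  143.4]
guard [ 502.1 -278.2   62. ] [ 507.4 -273.5   62. ]
[[ 476.8 -236.7   58. ]
 [ 543.  -251.3   58. ]
 [ 529.7 -318.3   58. ]
 [ 463.4 -303.8   58. ]] [ 503.21947834 -277.51771683   58.        ]
[ -12.42065529 -101.24299621  167.61031099   78.70175849] [67.79652626 68.35831465 67.86174216 68.39367534]
[[ 465.2 -301.4   58. ]
 [ 480.2 -231.7   58. ]
 [ 549.  -246.3   58. ]
 [ 534.2 -313.7   58. ]] [ 507.14619168 -273.28812169   58.        ]
[  77.85141815  -11.96762045 -102.34748366  169.93979746] [71.29402733 70.28967202 68.96205594 70.09647844]
```

{"op": "play_rows", "data": {
  "deltas": [
    [[0.03, -0.011, 0.03], [0, 0, 0], 1],
    [[0.03, -0.011, 0.03], [0, 0, 0], 1],
    [[0, 0, 0.03], [0, 0, 0], 1],
    [[0, 0, 0.02], [0, 0, 0], 1],
    [[0, 0, 0], [0, 0, 0], 1],
    [[0, 0, 0], [0, 0, 0], 1]
  ],
  "force": 30
}}

```text
time: 0.9
tool_pos: [576.3, 61.6, 117.0]
tcp_rot: [-179.9, 0.0, 90.0]
ft_force: [-0.3, 0.6, 0.1]
finger_gap: 0.2
```

```bash
python3 - <<'E'
from h import *
s=r.sense();print({k:np.round(s[k],2).tolist() for k in("time","tool_pos","tcp_rot","ft_force","finger_gap")})
W=cam("wrist",s);im=eyes.snapshot("wrist");cv2.imwrite("pics/w1.png",im[:,:,::-1])
print(proj(W,[577.5,59.7,82]))
E
```

```text
{'time': 0.9, 'tool_pos': [576.25, 61.63, 117.04], 'tcp_rot': [-179.86, 0.01, 89.97], 'ft_force': [-0.27, 0.63, 0.08], 'finger_gap': 0.2}
[260.17222189 223.28919561]
```

View pics/w1.png

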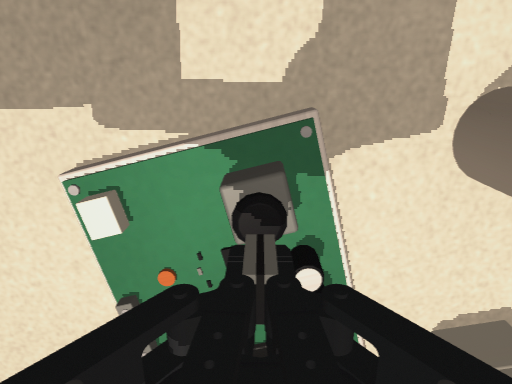

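The fingers are over the head at (260,220), as predicted. I'm pressing down now.

{"op": "play_rows", "data": {
  "deltas": [
    [[-0.002, 0.001, 0.02], [0, 0, 0], 1],
    [[0, 0, 0.012], [0, 0, 0], 1],
    [[0, 0, 0.005], [0, 0, 0], 1],
    [[0, 0, 0.004], [0, 0, 0], 1]
  ]
}}

```text
time: 1.45
tool_pos: [579.0, 59.2, 75.7]
tcp_rot: [179.9, -0.0, 89.9]
ft_force: [-2.5, 0.7, 4.9]
finger_gap: -0.0
```

{"op": "play_rows", "data": {
  "deltas": [
    [[0, 0, 0.003], [0, 0, 0], 1],
    [[0, 0, 0.003], [0, 0, 0], 1]
  ]
}}

```text
time: 1.7
tool_pos: [579.4, 59.2, 71.7]
tcp_rot: [179.9, 0.0, 89.9]
ft_force: [-14.1, -0.7, 30.6]
finger_gap: 0.1
```

The force has passed the spring's 6 N, so it's on the stop. I'll hold it there briefly and then release.

{"op": "play_rows", "data": {
  "deltas": [
    [[0, 0, 0.001], [0, 0, 0], 1],
    [[0, 0, 0.0005], [0, 0, 0], 1]
  ]
}}

```text
time: 1.95
tool_pos: [579.4, 59.2, 72.2]
tcp_rot: [179.9, 0.0, 90.0]
ft_force: [-3.4, 0.4, 4.8]
finger_gap: -0.1
```

{"op": "play_rows", "data": {
  "deltas": [
    [[0, 0, 0.002], [0, 0, 0], 1],
    [[0, 0, 0.002], [0, 0, 0], 1]
  ]
}}

```text
time: 2.2
tool_pos: [579.8, 59.2, 71.9]
tcp_rot: [179.8, 0.0, 90.0]
ft_force: [-12.5, -0.0, 20.2]
finger_gap: -0.2
```

{"op": "play_rows", "data": {
  "deltas": [
    [[0, 0, 0.002], [0, 0, 0], 1]
  ]
}}

```text
time: 2.33
tool_pos: [579.8, 59.2, 71.9]
tcp_rot: [179.9, 0.0, 90.0]
ft_force: [-11.8, -1.0, 19.1]
finger_gap: 0.1
```

{"op": "play_rows", "data": {
  "deltas": [
    [[0, 0, 0.002], [0, 0, 0], 1]
  ]
}}

```text
time: 2.45
tool_pos: [579.7, 59.2, 71.9]
tcp_rot: [179.9, 0.1, 90.0]
ft_force: [-11.0, -0.3, 18.4]
finger_gap: -0.1
```

It held about 19 N on the stop for over 0.25 s. Retracting up first, then moving to above the probe with the jaws open.

{"op": "play_rows", "data": {
  "deltas": [
    [[0, 0, -0.05], [0, 0, 0], 1],
    [[0, 0, -0.06], [0, 0, 0], 1],
    [[-0.03, 0, -0.05], [0, 0, 0], 0.5],
    [[-0.06, -0.015, 0], [0, 0, 0], 0],
    [[-0.06, -0.015, 0], [0, 0, 0], 0],
    [[-0.06, -0.015, 0], [0, 0, 0], 0],
    [[-0.06, -0.015, 0], [0, 0, 0.1], 0],
    [[0, 0, 0], [0, 0, 0.1], 0]
  ]
}}

```text
time: 3.45
tool_pos: [519.2, -217.4, 238.5]
tcp_rot: [179.5, 0.2, 78.4]
ft_force: [0.1, 0.6, -0.1]
finger_gap: 85.5
```

```bash
python3 - <<'E'
from h import *
s=r.sense();print({k:np.round(s[k],2).tolist() for k in("time","tool_pos","tcp_rot","ft_force","finger_gap")})
W=cam("wrist",s);im=eyes.snapshot("wrist");cv2.imwrite("pics/w2.png",cv2.convertScaleAbs(im[:,:,::-1],alpha=1.5))
print(proj(W,[504,-273,143]),proj(W,[504,-274,63]))
E
```

```text
{'time': 3.45, 'tool_pos': [519.18, -217.39, 238.52], 'tcp_rot': [179.51, 0.21, 78.44], 'ft_force': [0.06, 0.64, -0.08], 'finger_gap': 85.52}
[252.6461413  255.70035872] [253.73710291 217.94314188]
```

View pics/w2.png

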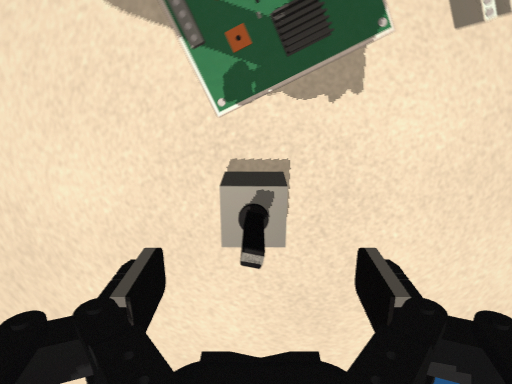

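The wrist view shows the holder squared up with the tool and the handle top at (252,259), as predicted. I'll measure the top face next.

```bash
python3 - <<'E'
from h import *
s=r.sense();W=cam("wrist",s)
im=cv2.imread("pics/w2.png");c=im[195:280,215:300];cv2.imwrite("pics/z2.png",cv2.resize(c,(765,595)[:1]+(765,),interpolation=0)[:595] if 0 else cv2.resize(c,(595,595),interpolation=0))
g=im.max(2)
m=np.zeros(g.shape,bool);m[246:275,236:270]=(g[246:275,236:270]>50)&(g[246:275,236:270]<190)
for ce,st in blobs(m,40): print(ce,st,onz(W,ce,143).round(1))
E
```

```text
[251.5, 257.3] [236, 246, 34, 23, 268] [ 503.1 -272.4  143. ]
```

View pics/z2.png

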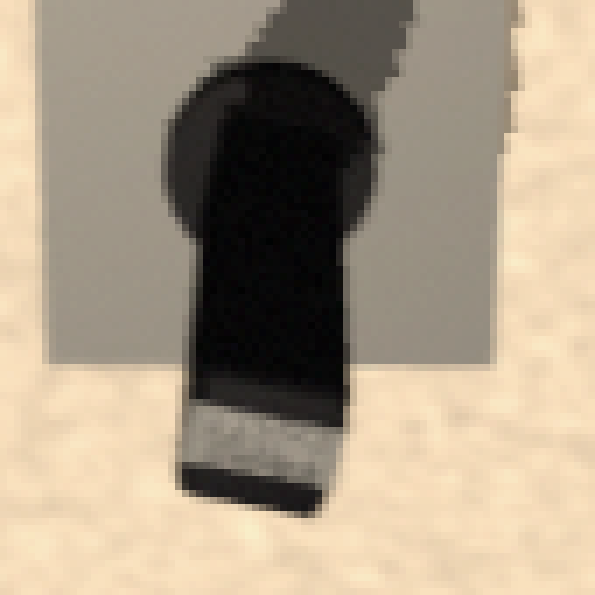

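The handle is turned about 10° clockwise from the holder. I'll cast its corners to get the exact yaw and centre.

```bash
python3 - <<'E'
from h import *
s=r.sense();W=cam("wrist",s)
q=np.array([onz(W,(215+u/7-.5,195+v/7-.5),143) for u,v in [(190,372),(348,398),(320,515),(178,490)]])
e=np.diff(np.vstack([q,q[:1]]),axis=0);print(q.round(1),q.mean(0),np.degrees(np.arctan2(e[:,1],e[:,0])),np.linalg.norm(e,axis=1))
print(s["tcp_rot"],s["tool_pos"])
g=np.array([onz(W,(215+u/7-.5,195+v/7-.5),63) for u,v in [(271,165)]]);print("guard",g)
E
```

```text
[[ 497.2 -262.2  143. ]
 [ 514.3 -269.3  143. ]
 [ 508.  -283.7  143. ]
 [ 492.4 -276.9  143. ]] [ 502.98528679 -273.00733555  143.        ] [ -22.51513331 -113.65280758  156.54192989   72.02993983] [18.52680203 15.7430616  16.98752788 15.50917275]
[1.79509477e+02 1.59437422e-01 7.82280943e+01] [ 519.67723805 -215.75683085  238.48890039]
guard [[ 503.77131057 -272.1330603    63.        ]]
```

{"op": "play_rows", "data": {
  "deltas": [
    [[-0.045, -0.004, 0], [0, 0, 0], 0],
    [[-0.014, 0, 0], [0, 0, 0.18], 0],
    [[0, 0, 0.03], [0, 0, 0], 0],
    [[0, 0, 0], [0, 0, 0], 0],
    [[0, 0, 0], [0, 0, 0], 0]
  ]
}}

```text
time: 4.12
tool_pos: [505.1, -273.1, 209.2]
tcp_rot: [179.3, 0.1, 68.2]
ft_force: [-0.7, -0.3, 0.3]
finger_gap: 85.6
```

```bash
cat >> h.py <<'E'
def err(X):
    s=r.sense();Rt=Ro.from_euler("xyz",s["tcp_rot"],degrees=True).as_matrix();print(np.round(s["time"],2),np.round(s["tool_pos"],2),np.round(s["tcp_rot"],2),np.round(s["ft_force"],2),"gap",np.round(s["finger_gap"],2),"tooldelta",(Rt.T@(np.array(X)-s["tool_pos"])).round(1));return s
E
python3 -c "
from h import *
err([503.3,-272.7,93])"
```

```text
4.12 [ 505.13 -273.12  209.2 ] [1.7935e+02 6.0000e-02 6.8160e+01] [-0.66 -0.28  0.26] gap 85.59 tooldelta [ -0.2  -3.2 116.2]
```

{"op": "play_rows", "data": {
  "deltas": [
    [[0, -0.002, 0.03], [0.011, 0, 0], 0],
    [[0, 0, 0.04], [0, 0, 0], 0],
    [[0, 0, 0.03], [0, 0, 0], 0],
    [[0, 0, 0.014], [0, 0, 0], 0],
    [[0, 0, 0], [0, 0, 0], 0]
  ]
}}

```text
time: 4.75
tool_pos: [509.0, -273.0, 100.3]
tcp_rot: [179.4, 0.2, 68.6]
ft_force: [0.6, 0.4, -0.0]
finger_gap: 85.2
```

```bash
python3 -c "
from h import *
err([503.3,-272.7,93])"
```

```text
4.75 [ 509.01 -272.96  100.3 ] [179.36   0.18  68.57] [ 0.65  0.43 -0.04] gap 85.18 tooldelta [-1.8 -5.5  7.2]
```

{"op": "play_rows", "data": {
  "deltas": [
    [[-0.002, -0.006, 0.006], [0.01, 0, 0], 0],
    [[0, 0, 0], [0, 0, 0], 0]
  ]
}}

```text
time: 5.0
tool_pos: [503.9, -273.5, 96.8]
tcp_rot: [179.8, 0.2, 68.6]
ft_force: [-0.7, 0.6, 0.1]
finger_gap: 85.4
```

```bash
python3 -c "
from h import *
err([503.3,-272.7,93])"
```

```text
5.0 [ 503.91 -273.46   96.81] [179.76   0.23  68.61] [-0.69  0.61  0.11] gap 85.43 tooldelta [ 0.5 -0.9  3.8]
```

Well centred. Closing the jaws.

{"op": "play_rows", "data": {
  "deltas": [
    [[0, -0.001, 0.003], [0, 0, 0], 0.4],
    [[0, 0, 0], [0, 0, 0], 0.7],
    [[0, 0, 0], [0, 0, 0], 0.9],
    [[0, 0, 0], [0, 0, 0], 1],
    [[0, 0, 0], [0, 0, 0], 1],
    [[0, 0, 0], [0, 0, 0], 1]
  ],
  "force": 50
}}

```text
time: 5.75
tool_pos: [503.9, -273.9, 95.6]
tcp_rot: [179.6, 0.3, 68.6]
ft_force: [0.6, -0.4, 0.2]
finger_gap: 17.2
```

{"op": "play_rows", "data": {
  "deltas": [
    [[0, 0, -0.02], [0, 0, 0], 1],
    [[0, 0, -0.03], [0, 0, 0], 1],
    [[0, 0, -0.03], [0, 0, 0], 1],
    [[0, 0, -0.03], [0, 0, 0], 1],
    [[0, 0, 0], [0, 0, 0], 1],
    [[0, 0, 0], [0, 0, 0], 1]
  ]
}}

```text
time: 6.5
tool_pos: [503.4, -273.1, 214.2]
tcp_rot: [179.5, 0.3, 68.6]
ft_force: [0.6, 0.2, -1.2]
finger_gap: 17.5
```

```bash
python3 - <<'E'
from h import *
s=err([520,-230,190])
a=eyes.snapshot("side");b=eyes.snapshot("scene");w=eyes.snapshot("wrist");cv2.imwrite("pics/w3.png",w[:,:,::-1])
p=np.array(s["tool_pos"])-[0,0,85]
S=cam("side");C=cam("scene");o=[]
for n,c,im in(("a",S,a),("b",C,b)):
    u=proj(c,p+[0,0,40]).round().astype(int);print(n,u,"tip pred",proj(c,p),proj(c,p+[0,0,50]))
    x,y=u-40;print(x,y);o.append(cv2.resize(im[y:y+80,x:x+80],(400,400),interpolation=0))
cv2.imwrite("pics/z3.png",cv2.convertScaleAbs(np.hstack(o)[:,:,::-1],alpha=1.8))
E
```

```text
6.5 [ 503.45 -273.08  214.23] [179.46   0.29  68.6 ] [ 0.56  0.15 -1.17] gap 17.5 tooldelta [46.3 -0.5 24. ]
a [245 287] tip pred [246.0294057  298.43284039] [244.97996651 284.03625996]
205 247
b [122 163] tip pred [125.55270641 174.4712357 ] [120.69424775 159.60977103]
82 123
```

View pics/z3.png

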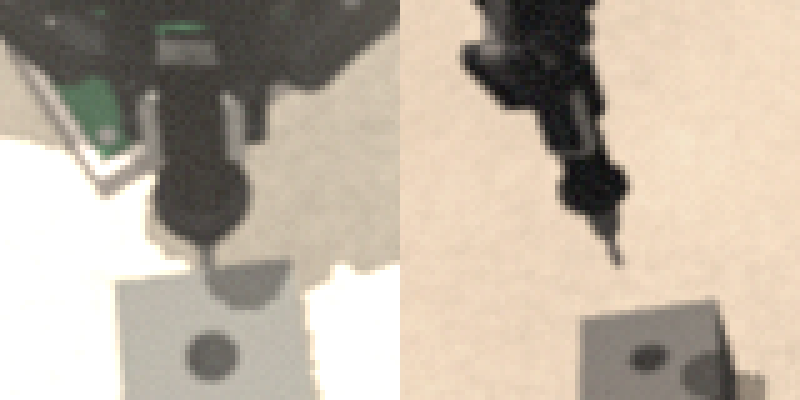

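The probe is held and hangs upright, clear of the holder. In the crop its tip is at (209,270) in the side view and (618,265) in the scene view. I'll triangulate the tip and re-measure the pad from the new wrist image.

```bash
cat >> h.py <<'E'
def rot(yaw):
    s=r.sense();Rt=Ro.from_euler("xyz",s["tcp_rot"],degrees=True);print("rotvec",(Rt.inv()*Ro.from_euler("xyz",[180,0,yaw],degrees=True)).as_rotvec().round(4))
def pads(im,W,z=30):
    im=im.astype(int);R,G,B=[im[...,i] for i in range(3)]
    for c,s in blobs((R>100)&(R>G*1.5)&(R>B*1.8),30): print(c,s,onz(W,c,z).round(1))
E
python3 - <<'E'
from h import *
S=cam("side");C=cam("scene")
print("tip",tri(S,(205+209/5,247+270/5),C,(82+218/5,123+265/5)))
s=err([524,-98.4,214]);rot(68.6)
pads(cv2.imread("pics/w3.png")[:,:,::-1],cam("wrist",s))
# side/scene estimates of square pad
for n,c in(("side",S),("scene",C)):
    im=cv2.imread(f"pics/{n}0.png")[:,:,::-1];print(n,proj(c,[524,-98.4,30]));pads((im).astype(int),c)
E
```

```text
tip [ 503.65545141 -274.71903279  123.94150606]
6.65 [ 503.23 -272.92  213.36] [179.53   0.27  68.6 ] [ 0.01  0.09 -0.98] gap 16.93 tooldelta [170.1 -44.3  -1.8]
rotvec [0.0083 0.0047 0.    ]
side [232.65795047 248.4855831 ]
[232.0, 249.0] [228, 245, 10, 9, 48] [522.2 -99.2  30. ]
scene [200.15717142 186.69087964]
```

{"op": "play_rows", "data": {
  "deltas": [
    [[0.03, -0.01, 0], [0.008, 0.005, 0], 1],
    [[0.045, -0.012, 0], [0, 0, 0], 1],
    [[0.045, -0.012, 0], [0, 0, 0], 1],
    [[0.03, -0.01, 0], [0, 0, 0], 1],
    [[0.01, 0, 0.03], [0, 0, 0], 1],
    [[0, 0, 0.02], [0, 0, 0], 1],
    [[0, 0, 0], [0, 0, 0], 1],
    [[0, 0, 0], [0, 0, 0], 1]
  ]
}}

```text
time: 7.65
tool_pos: [516.3, -101.2, 154.0]
tcp_rot: [-179.2, -0.0, 68.6]
ft_force: [0.6, -1.1, -0.9]
finger_gap: 17.3
```

```bash
python3 - <<'E'
from h import *
s=err([524,-98.4,120]);rot(68.6)
w=eyes.snapshot("wrist");cv2.imwrite("pics/w4.png",w[:,:,::-1]);W=cam("wrist",s);pads(w,W);print(proj(W,[524,-98.4,30]),"tip",proj(W,np.array(s["tool_pos"])-[0,0,88]))
E
```

```text
7.65 [ 516.33 -101.16  154.02] [-1.7922e+02 -3.0000e-02  6.8550e+01] [ 0.59 -1.09 -0.94] gap 17.34 tooldelta [ 5.4  6.6 33.9]
rotvec [-0.0137 -0.0005 -0.0009]
[200.3, 80.9] [192, 72, 18, 19, 271] [502.1 -11.2  30. ]
[235.1, 128.4] [227, 120, 17, 18, 233] [513.  -54.6  30. ]
[267.4, 172.3] [251, 157, 33, 31, 537] [524.1 -98.1  30. ]
[267.45521227 172.66090044] tip [259.53565444 192.36634923]
```

View pics/w4.png

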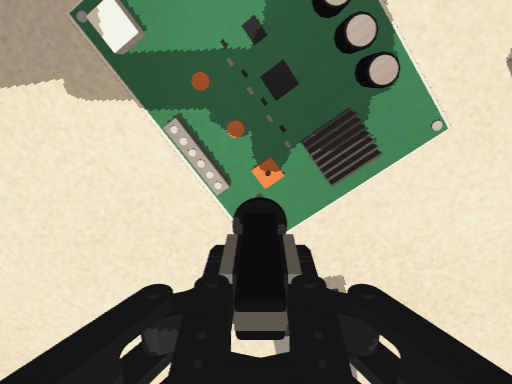

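The square pad is at (267,172) and casts to (524.1,-98.1), which agrees with the first measurement. The tip shows just above the guard at (260,196). Next I align and lower to just above the pad.

{"op": "play_rows", "data": {
  "deltas": [
    [[0.006, 0.0065, 0.008], [-0.0137, 0, 0], 1],
    [[0, 0, 0.008], [0, 0, 0], 1],
    [[0, 0, 0.006], [0, 0, 0], 1],
    [[0, 0, 0], [0, 0, 0], 1]
  ]
}}

```text
time: 8.2
tool_pos: [525.9, -98.5, 131.8]
tcp_rot: [179.8, -0.0, 68.5]
ft_force: [-0.0, -0.4, -1.1]
finger_gap: 17.5
```

```bash
python3 - <<'E'
from h import *
s=err([524,-98.2,120]);rot(68.6)
w=eyes.snapshot("wrist");W=cam("wrist",s)
im=eyes.snapshot("side");u=proj(cam("side"),[524,-98.4,35]).round().astype(int);x,y=u-25;print(x,y,proj(cam("side"),[524,-98.2,30]))
im2=eyes.snapshot("scene");v=proj(cam("scene"),[524,-98.4,35]).round().astype(int);x2,y2=v-25;print(x2,y2,proj(cam("scene"),[524,-98.2,30]))
uw=proj(W,[524,-98.2,30]);print("w",uw);xw,yw=uw.round().astype(int)-25
f=lambda i,x,y:cv2.resize(i[y:y+50,x:x+50],(260,260),interpolation=0)
cv2.imwrite("pics/z5.png",cv2.convertScaleAbs(np.hstack([f(im,x,y),f(im2,x2,y2),f(w,xw,yw)])[:,:,::-1],alpha=1.6))
E
```

```text
8.2 [525.89 -98.53 131.83] [ 1.7981e+02 -4.0000e-02  6.8490e+01] [-0.02 -0.35 -1.07] gap 17.53 tooldelta [-0.4 -1.9 11.8]
rotvec [ 0.0033 -0.0007 -0.002 ]
208 222 [232.6333306 248.4165103]
175 160 [200.22741958 186.6693436 ]
w [255.14578087 187.24430218]
```

View pics/z5.png

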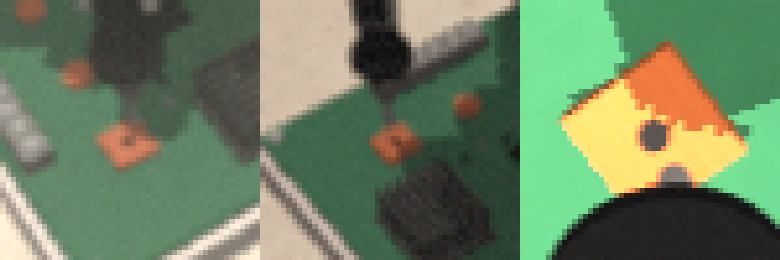

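In the wrist crop the tip is at (675,178) and the dot at (655,135). The tip is therefore about 2–3 mm too far in +y and slightly short in x. I'll shift it and lower.

{"op": "play_rows", "data": {
  "deltas": [
    [[0.0015, -0.003, 0.006], [0.0033, 0, 0], 1],
    [[0, 0, 0.004], [0, 0, 0], 1],
    [[0, 0, 0.001], [0, 0, 0], 1]
  ]
}}

```text
time: 8.72
tool_pos: [524.3, -96.1, 121.5]
tcp_rot: [179.9, -0.1, 68.5]
ft_force: [0.2, -0.1, -1.0]
finger_gap: 17.7
```

```bash
python3 - <<'E'
from h import *
s=err([524,-98.2,120]);rot(68.6)
w=eyes.snapshot("wrist");W=cam("wrist",s)
uw=proj(W,[524,-98.2,30]);print("w",uw);xw,yw=uw.round().astype(int)-25;print(xw,yw)
cv2.imwrite("pics/z6.png",cv2.resize(w[yw:yw+50,xw:xw+50],(500,500),interpolation=0)[:,:,::-1])
E
```

```text
8.72 [524.3  -96.12 121.5 ] [ 1.7989e+02 -5.0000e-02  6.8480e+01] [ 0.19 -0.1  -1.05] gap 17.7 tooldelta [-2.   0.5  1.5]
rotvec [ 0.002  -0.001  -0.0021]
w [258.33190184 193.52931239]
233 169
```

View pics/z6.png

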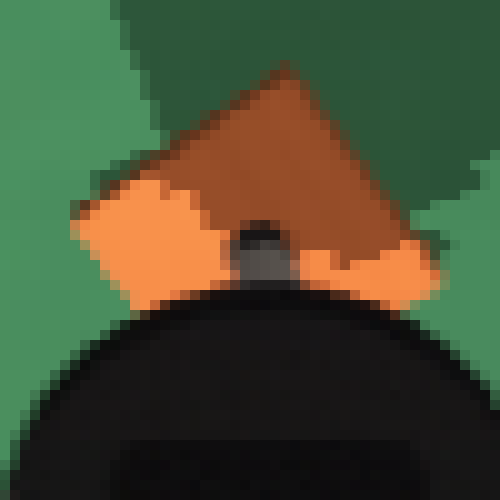

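The tip now covers the dot, within about 1 mm and about 3 mm above it. Lowering onto the pad in small steps.

{"op": "play_rows", "data": {
  "deltas": [
    [[0, -0.0005, 0.002], [0.002, 0, 0], 1],
    [[0, 0, 0.002], [0, 0, 0], 1],
    [[0, 0, 0.001], [0, 0, 0], 1]
  ]
}}

```text
time: 9.15
tool_pos: [524.0, -96.0, 116.5]
tcp_rot: [180.0, -0.1, 68.5]
ft_force: [0.2, -0.4, 0.7]
finger_gap: 17.5
```

Contact reads about 1.7 N, roughly 3 mm pushed in. I'll go 3 mm further.

{"op": "play_rows", "data": {
  "deltas": [
    [[0, 0, 0.002], [0, 0, 0], 1],
    [[0, 0, 0.0015], [0, 0, 0], 1],
    [[0, 0, 0], [0, 0, 0], 1]
  ]
}}

```text
time: 9.52
tool_pos: [524.2, -96.0, 113.1]
tcp_rot: [180.0, -0.1, 68.5]
ft_force: [-0.9, -0.1, 0.2]
finger_gap: 17.5
```

{"op": "play_rows", "data": {
  "deltas": [
    [[0, 0, 0], [0, 0, 0], 1],
    [[0, 0, 0], [0, 0, 0], 1]
  ]
}}

```text
time: 9.78
tool_pos: [524.2, -96.0, 113.3]
tcp_rot: [180.0, -0.1, 68.5]
ft_force: [-1.3, 0.7, 1.0]
finger_gap: 17.6
```

```bash
python3 - <<'E'
from h import *
for i in range(3):
    s=err([524,-96,113]);b=eyes.snapshot("side")
a=eyes.snapshot("wrist");W=cam("wrist");c=eyes.snapshot("scene")
f=lambda C,i:(lambda p:cv2.resize(i[p[1]-25:p[1]+25,p[0]-25:p[0]+25],(260,260),interpolation=0))(proj(C,[524,-98.2,30]).round().astype(int))
cv2.imwrite("pics/z7.png",cv2.convertScaleAbs(np.hstack([f(cam("side"),b),f(cam("scene"),c),f(W,a)])[:,:,::-1],alpha=1.5))
E
```

```text
9.78 [524.18 -96.04 113.29] [ 1.7996e+02 -6.0000e-02  6.8480e+01] [-1.32  0.66  0.98] gap 17.58 tooldelta [-0.  -0.2  0.3]
9.82 [524.17 -96.06 113.28] [ 1.7997e+02 -6.0000e-02  6.8480e+01] [-0.74  0.89  0.83] gap 17.41 tooldelta [-0.  -0.2  0.3]
9.88 [524.2  -96.07 113.28] [ 1.7996e+02 -6.0000e-02  6.8480e+01] [-0.79  0.52  1.87] gap 17.2 tooldelta [-0.  -0.2  0.3]
```

View pics/z7.png

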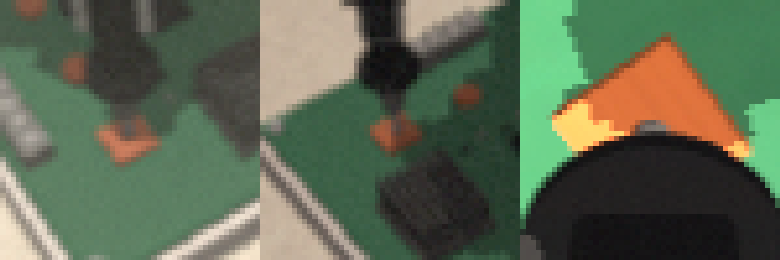

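The force is about 2 N over the -1.05 N baseline. Grip height and tool height both put the tip at about 4.3 mm pushed in. A further 1.5 mm gets close to halfway.

{"op": "play_rows", "data": {
  "deltas": [
    [[0, 0, 0.0015], [0, 0, 0], 1],
    [[0, 0, 0.0005], [0, 0, 0], 1],
    [[0, 0, 0], [0, 0, 0], 1],
    [[0, 0, 0], [0, 0, 0], 1]
  ]
}}

```text
time: 10.52
tool_pos: [524.3, -96.1, 111.2]
tcp_rot: [179.9, -0.1, 68.5]
ft_force: [-0.4, -0.4, 2.0]
finger_gap: 17.1
```

```bash
python3 - <<'E'
from h import *
F=[]
for i in range(12):
    s=r.sense();F.append(s["ft_force"]);eyes.snapshot("wrist")
print(np.mean(F,0),np.std(F,0));err([524,-96,113])
E
```

```text
[-1.08615879  0.0978809   1.74934429] [0.51918442 0.36664533 0.51668673]
11.12 [524.31 -96.08 111.2 ] [ 1.7995e+02 -6.0000e-02  6.8480e+01] [-1.86  0.98  0.18] gap 17.37 tooldelta [-0.  -0.3 -1.8]
```

Mean force is about 2.8 N, which puts the tip 6–7 mm in, and the arm is holding steady. Handing in.

```bash
python3 -c "
from bench import r
print(r.hand_in())"
```

```text
the job is handed in; nothing more can be done
None
```

The job is handed in. The probe is gripped upright with its spring tip on the middle of the square pad; no verdict was reported.

- **Discharge:** With the probe still in its holder, I pressed the plunger to its stop. The force held at about 19 N for over 0.25 s, well past the spring's 6 N. It briefly read about 30 N on the first press. I then lifted clear so it could spring back, but took no picture to confirm it was up.
- **Probe:** I gripped the handle, which was turned about 10° from the holder, and lifted the probe about 118 mm before carrying it over. The meter, mug and module were not approached.
- **Placement:** In the last close view before contact, the tip covered the black dot, within about 1–2 mm.
- **Last checks:**
  - **Push:** The mean push over 12 readings was about 2.8 N, with noise of about 0.5 N. Force puts the tip about 7 mm in and tool height about 6.4 mm, both inside the 2–10.5 mm window.
  - **Upright and grip:** The tool was within 0.1° of vertical, and the fingers stood 17.4 mm apart on the 18 mm handle.
- **Small disagreements:** The side camera placed the square pad about 2 mm from where the wrist camera did, which is within the calibration error. A sideways force of about 1 N remained on the tool at the end.

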